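# Load the sample vial into the photometer

### The arm

A 6-joint arm with a two-finger parallel gripper is mounted at the origin on the work surface. World frame = base frame: x ahead of the robot, y to its left, z up, the work surface at z = 0. Lengths are in mm, angles in rad, forces in N, time in s.
With the tool pointing down it reaches from about 300 to 750 mm from the base axis. Payload 8.5 kg.
Tool frame: the origin (TCP) lies between the finger pads; the fingertips stand 11 mm ahead of it and the grasp point (between the pads) lies 8 mm behind it (arm.tips_ahead is the distance from the TCP to the fingertips, in mm); z points along the fingers, x is the direction in which the jaws open and shut, and the axes are right-handed (so a half turn about z gives the same grasp; the last joint's range is limited). The gripper opens to 88 mm and grips with 3 to 60 N. Pads are 18 mm wide; open, the fingers measure 123 mm over their backs; the gripper's body (75 mm by 187 mm) begins 45 mm behind the grasp point.
Start: joints at [1.071, 0.381, 1.297, -0, 1.464, -0.215], TCP at [154.523, 527.829, 249.748] pointing down, gripper open.
Joint ranges: [-3.11, 3.11], [-0.89, 2.33], [0.22, 2.48], [-1.42, 4.56], [0.17, 2.85], [-2.88, 2.88]. Speed limits (rad/s): [2.39, 2.39, 3.14, 3.14, 3.14, 3.14].

### API

Orientations are given as a rotation vector (axis times angle).
In Python, from station import get_obs, cams, ticket, arm gives the robot as it stands.
- The arm moves only by the tool carry_out, never from a script. Its argument "rows" is a list of rows, each a list of 7 numbers: the shift along the tool's x, y, z in units of 40 mm (1.0 is 40 mm), then the turn, a rotation vector about the tool's x, y, z in units of 5 degrees (1.0 is 5 degrees), then the finger opening in mm, from 0 to 88.1. A call has exactly 10 rows; each row shifts and turns the commanded pose from where the row before left it, along the tool's axes as they then stand; what a row does not reach is not made up. A row lasts 1/8 s, in which the tool goes at most 62.5 mm and 10.7 degrees, less where a joint would pass 70% of its speed; a pose out of reach is approached as far as the arm can. A call is refused whole if a number of a shift passes 1 or a number of a turn 1, either way. A call with a gripper value outside its range is refused whole. The fingers move at their own pace and stop on an object; the grip force is fixed at half the most. Time passes only in rows, so rows that do not move let the fingers close, or fill a call up. It gives the time, the measured TCP pose, the force and the opening at its end, in the units of the state.
- get_obs(): the state, without advancing time (a new reading comes with each control period).
- cams.camera(name): name is "side" or "top"; returns a dict with "image" (400x640x3 uint8, red, green, blue), "range_z" (400x640 float32, mm along the optical axis (not along the pixel's ray), 0 where there is no reading), "intrinsics" (3x3 intrinsics, pixels), "camera_from_world" (4x4, takes a point from world to camera coordinates). Camera axes: x right, y up, looking along -z (the intrinsics and any distortion apply to the point x, -y, -z); pixel columns grow to the right and rows downward; lengths in mm; the calibration is good to about 2 mm. A picture is of the moment at which its call begins.
- ticket.hand_in(): hands the job in, once; it reports no verdict.
The state is a dict: "time": time; "joints": joint angles; "dq": joint speeds; "tau": joint torques, N m; "tcp_pos": TCP position; "ee_rot": TCP orientation; "contact_force": force on the tool from outside, world axes, zero at the start; "torque": the same for the moment, N m; "opening": finger opening in mm.
Only numpy, scipy, OpenCV 4.12 (cv2) and the standard library are available. Lean on these libraries where they do the work, as an engineer would, in place of code of your own. Each camera call takes 0.05 s, during which the arm holds its last target.

### The job

Press the photometer's release key so that its sample tray springs out, stand the tall capped vial upright in the tray's round well, fully down, and push the tray home until it clicks and stays shut. Handle the glass and the instrument gently, forcing nothing, and leave the short pot and the other glassware where they stand.

Things in the scene. Friction and masses are not known exactly. Their poses are not given: they have to be found in the camera images.
- photometer: white bench photometer, 220 mm deep (x) x 260 mm wide (y), fixed to the bench. Origin: centre of its underside, on the bench. Its x axis points from its front to its back, so its front face is the plane x = -110 mm; z is up. The flat front part of its top is 115 mm above the bench, the sloping keypad and display behind it reach 138 mm. The sample tray's mouth is in the front face, centred on y = +35 mm, framed by a soft black light seal
- key_top (a point): centre of the top face of the release key: a grey square-edged key 30 mm (x) x 34 mm (y), standing 13 mm proud of the top of the photometer near its front edge, right of the tray (at x = -72, y = -60 mm, z = 128 mm of the photometer). Pressed straight down
- release (a joint): travel of the release key (m): 0 = up, 0.010 = fully down on a hard stop. Sprung up; it takes about 5 N to press, and frees the tray when pressed beyond about 6 mm. It also dips 5 mm and springs up again (the click) as the tray is pushed home past its catch
- tray_front (a point): centre of the flat front face of the tray's white front panel (92 mm wide, 96 mm high, 10 mm thick, upper edge 104 mm above the bench); the point is 55 mm above the bench. Its frame is parallel to the photometer's: the tray slides out along -x and home along +x. Latched shut, the face stands 14 mm in front of the photometer's front face, fully out 100 mm
- tray (a joint): how far the sample tray is out (m): 0 = shut and latched, 0.086 = fully out. A spring drives it out when the key frees it and drives it out again if it is let go before it clicks. Pushing it home takes 3 N when out, 8 N from 16 mm on (catch), and over the last 6 mm, where the panel squeezes the light seal, it rises to about 14 N, at which it clicks; past 0 it meets a hard stop at -0.0025 (20 N). No part of the photometer may be pushed with more than 30 N
- well (a point): centre of the floor of the round well in the tray's black top (moves with the tray): 27 mm across, 30 mm deep, floor 18 mm and mouth 48 mm above the bench. With the tray out, its axis lies 43 mm behind the back of the front panel and 47 mm in front of the photometer
- vial_centre (a point): centre (half-way up) of the tall vial: clear glass with a black ribbed cap, round, 25 mm across all the way up, 70 mm tall, cap = the upper 21 mm, the foot chamfered 2 mm; 30 to 65 g. It starts upright in the shallow white dish. z is along its axis, up. Seated in the well, the vial stands on its floor (this point 35 mm above well) and its upper 40 mm stand out
- dish: shallow white dish 120 mm (x) x 200 mm (y), wall 16 mm high, 4 mm floor, fixed to the bench; holds the vial and the pot, 90 mm apart, which place is which varies. Origin: centre of its underside
- pot: short wide white pot with a black lid, 40 mm across, 40 mm tall, standing in the dish beside the vial; leave it. Origin: centre of its underside
- flask: conical glass flask with a cork, 84 mm across, 140 mm tall, on the bench; leave it. Origin: centre of its underside
- beaker: glass beaker, 70 mm across, 95 mm tall, on the bench; leave it. Origin: centre of its underside
- washbottle: white plastic bottle, 66 mm across, 170 mm tall, on the bench; leave it. Origin: centre of its underside
Not all that is in view belongs to the job. Leave any blue look-alike of the part that bears vial_centre alone.

How it is judged (in metres and radians):
On the way, in this order (a step that is already met when the one before it is completed fails the run):
1. the release key has been pressed and the tray has sprung out (value of joint tray above 0.075 m), for 0.2 s.
2. the tall vial stands fully down in the well of the open tray (value of joint tray above 0.06 m and horizontal distance between vial_centre and well below 0.004 m and z of vial_centre in the frame of well between 0.032 and 0.038 m and angle between vial_centre's own z axis and vertical below 0.1 rad), for 0.2 s.
At the end, for the whole second after the job is handed in: the tray is latched shut by its catch (within 2 mm of shut, key up again) with the tall vial in its well: upright, within 4 mm of the well's axis and 3 mm of standing on its floor; nothing was pushed with more than 30 N, and pot, flask, beaker and wash bottle stand within 30 mm of where they were (value of joint each of tray, release below 0.002 m and horizontal distance between vial_centre and well below 0.004 m and z of vial_centre in the frame of well between 0.032 and 0.038 m and angle between vial_centre's own z axis and vertical below 0.1 rad); the robot touches nothing.
It fails at once if a part of the photometer pushed by the robot with more than 30 N (contact force between any of the fingers, the arm and photometer above 30 N).
It fails at once if the vial forced against the photometer with more than 30 N (contact force between vial and photometer above 30 N).
It fails at once if pot, flask, beaker or wash bottle moved more than 30 mm or tipped (distance of any of pot, flask, beaker, washbottle from where it was at the start of the episode above 0.03 m or angle between any of pot, flask, beaker, washbottle's own z axis and vertical above 0.3 rad).
It also fails if it takes over 72 s, if anything falls off the work surface, if the arm or the gripper's body presses on something with over 40 N, if the wrist force passes 120 N, or if a joint passes its speed limit or range.

## Working session

There is one attempt and no reset: what is moved stays moved. The work goes in short steps, Python scripts to look and compute and a tool call to move; the robot and the scene stay as the last step left them, time stands still between calls to the robot, and variables do not carry over. Pictures are saved under pics/ and viewed, and the job is handed in when it is done.

Besides the shell and the picture viewer there is one more tool, called after "Call:" in YAML: its name, and indented under it one key for each argument. carry_out: Moves the arm, as the interface text tells. Its arguments: {"type":"object","properties":{"rows":{"type":"array","items":{"type":"array","items":{"type":"number"}}}},"required":["rows"]}

```bash
mkdir -p pics; ls; python3 - <<'E'
from station import get_obs,cams,arm
import cv2,numpy as np
o=get_obs();print(o)
for n in("side","top"):
    c=cams.camera(n);cv2.imwrite(f"pics/{n}0.png",c["image"][:,:,::-1]);print(n,c["intrinsics"],c["camera_from_world"])
    np.savez(f"{n}0.npz",**{k:c[k] for k in("image","range_z","intrinsics","camera_from_world")})
E
```

```text
pics
{'time': 0.0, 'joints': array([ 1.07070440e+00,  3.81166206e-01,  1.29822969e+00,  7.75788520e-06,
        1.46365426e+00, -2.15273695e-01]), 'dq': array([ 0.00045136,  0.00071335,  0.00034586, -0.0020184 ,  0.00126313,
       -0.00096786]), 'tau': array([-1.41319106e-03, -4.37927842e+01, -2.24560279e+01,  7.12980470e-02,
        3.51845613e-02, -1.45778854e-04]), 'tcp_pos': array([154.39399508, 527.60217112, 249.16425573]), 'ee_rot': array([ 2.51376102e+00,  1.88330865e+00, -2.08783175e-03]), 'contact_force': array([-0.20288821, -0.55377835,  0.34267513]), 'torque': array([-0.00562941, -0.00208534,  0.02887293]), 'opening': 88.3768317334709}
side [[520.82188099   0.         325.63078767]
 [  0.         520.82188099 203.35827968]
 [  0.           0.           1.        ]] [[ 9.29177289e-01 -3.69633895e-01  5.90351068e-04 -5.53531527e+02]
 [ 2.57838047e-01  6.49290169e-01  7.15501096e-01 -1.77463642e+02]
 [-2.64856767e-01 -6.64675154e-01  6.98611360e-01 -1.27755737e+03]
 [ 0.00000000e+00  0.00000000e+00  0.00000000e+00  1.00000000e+00]]
top [[464.56694363   0.         316.92118399]
 [  0.         464.56694363 203.69626297]
 [  0.           0.           1.        ]] [[-5.20451609e-03 -9.99927716e-01  1.08385863e-02 -4.86885761e+01]
 [ 9.81619423e-01 -3.04080401e-03  1.90824690e-01 -5.82788419e+02]
 [-1.90777939e-01  1.16325170e-02  9.81564294e-01 -1.38303422e+03]
 [ 0.00000000e+00  0.00000000e+00  0.00000000e+00  1.00000000e+00]]
```

View pics/side0.png

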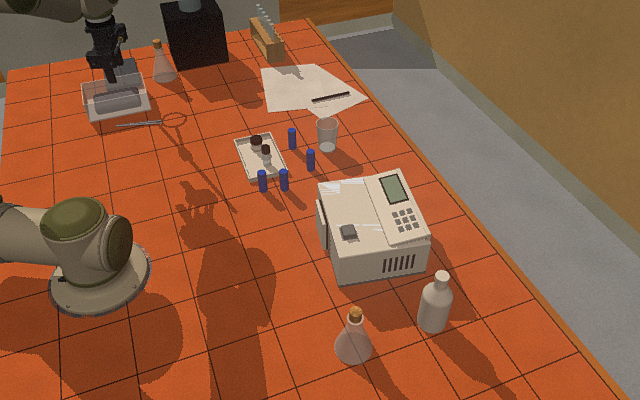

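View pics/top0.png

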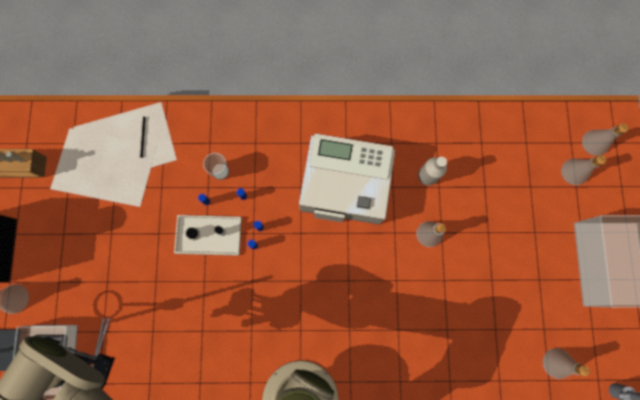

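```bash
python3 - <<'E'
import cv2,numpy as np
t=np.load("top0.npz")["image"][:,:,::-1];s=np.load("side0.npz")["image"][:,:,::-1]
cv2.imwrite("pics/t1.png",cv2.resize(t[120:260,165:405],None,fx=3.3,fy=3.3,interpolation=cv2.INTER_CUBIC))
cv2.imwrite("pics/s1.png",cv2.resize(s[110:290,225:440],None,fx=3.3,fy=3.3,interpolation=cv2.INTER_CUBIC))
E
```

```text
(no output)
```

View pics/t1.png

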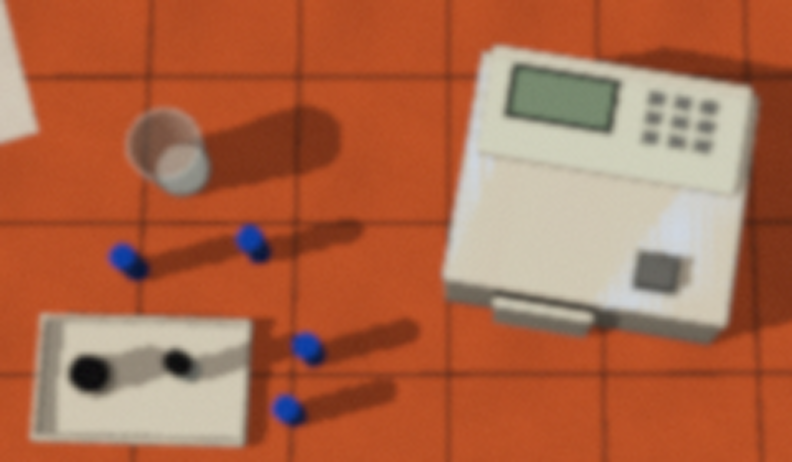

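View pics/s1.png

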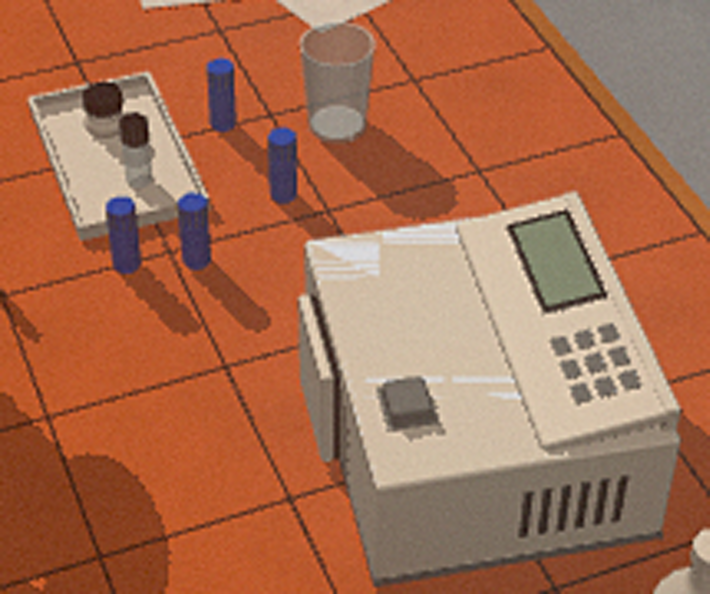

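```bash
cat > h.py <<'E'
import numpy as np,cv2
def load(n): return np.load(n+".npz")
def ray(d,uv):
    K=d["intrinsics"];T=d["camera_from_world"];R=T[:3,:3];t=T[:3,3]
    v=np.linalg.inv(K)@np.array([uv[0],uv[1],1.0]);v=np.array([v[0],-v[1],-v[2]])
    return -R.T@t,R.T@v
def plane(d,uv,z):
    o,v=ray(d,uv);return o+v*(z-o[2])/v[2]
def tri(d1,a,d2,b):
    o1,v1=ray(d1,a);o2,v2=ray(d2,b)
    s=np.linalg.lstsq(np.c_[v1,-v2],o2-o1,rcond=None)[0]
    p,q=o1+v1*s[0],o2+v2*s[1];return (p+q)/2,np.linalg.norm(p-q)
def cloud(d):
    K=d["intrinsics"];T=d["camera_from_world"];R=T[:3,:3];t=T[:3,3];Z=d["range_z"]
    v,u=np.mgrid[:400,:640];X=(u-K[0,2])/K[0,0]*Z;Y=-(v-K[1,2])/K[1,1]*Z
    P=np.stack([X,Y,-Z],-1);return (P-t)@R
def proj(d,p):
    T=d["camera_from_world"];q=T[:3,:3]@p+T[:3,3];q=d["intrinsics"]@np.array([q[0],-q[1],-q[2]]);return q[:2]/q[2]
E
python3 - <<'E'
from h import *
np.set_printoptions(precision=1,suppress=True)
t=load("top0");s=load("side0")
T=lambda x,y:((x+.5)/3.3-.5+165,(y+.5)/3.3-.5+120)
S=lambda x,y:((x+.5)/3.3-.5+225,(y+.5)/3.3-.5+110)
for nm,a,b,z in [("FL",(446,280),(307,242),115),("FR",(724,327),(378,487),115),("key",(657,271),(406,402),128),
  ("vialtop",(178,362),(134,128),74),("pot",(90,373),(103,97),44)]:
    print(nm,plane(t,T(*a),z),plane(s,S(*b),z),tri(t,T(*a),s,S(*b)))
for n,d in(("t",t),("s",s)):
    P=cloud(d);ok=d["range_z"]>0
    x,y,z=P[...,0],P[...,1],P[...,2]
    m=ok&(abs(z-115)<4)&(x>330)&(x<700)&(y>-250)&(y<150)
    print(n,"flat n",m.sum(), np.median(z[m]))
    r=cv2.minAreaRect(P[m][:,:2].astype(np.float32));print(r,cv2.boxPoints(r))
    m=ok&(x>250)&(x<500)&(y>150)&(y<350)&(z>30); 
    print(n,"tall pts"); 
    for lo,hi in((35,45),(60,80)):
        k=m&(z>lo)&(z<hi); print(lo,P[k][:40:4])
E
```

```text
FL [568.9   0.4 115. ] [573.5   0.1 115. ] (array([571.1,  -0. , 115.1]), np.float64(4.511757408008804))
FR [ 525.3 -248.6  115. ] [ 529. -250.  115.] (array([ 527.4, -249.2,  114. ]), np.float64(3.881527124368287))
key [ 574.  -188.3  128. ] [ 572.9 -195.8  128. ] (array([ 575.8, -189.2,  120.1]), np.float64(0.396436910056942))
vialtop [501.2 246.5  74. ] [501.5 239.1  74. ] (array([502.8, 247.8,  67. ]), np.float64(1.4061277138071278))
pot [495.3 334.1  44. ] [497.1 331.5  44. ] (array([496.6, 334.6,  41.6]), np.float64(2.1575963226555066))
t flat n 2665 114.21682165484933
((626.2998657226562, -133.8946990966797), (256.8731384277344, 160.47235107421875), 80.70948791503906) [[ 526.4 -247.7]
 [ 684.7 -273.6]
 [ 726.2  -20.1]
 [ 567.9    5.8]]
t tall pts
35 [[497.6 349.7  42.7]
 [497.5 337.3  43.1]
 [494.7 349.9  41.4]
 [494.3 336.9  43.9]
 [494.8 325.6  40. ]
 [491.8 347.2  39.3]
 [491.4 328.1  41.9]
 [491.7 246.   37.2]
 [488.6 334.6  39.9]
 [488.5 322.2  40.4]]
60 [[499.9 261.3  69.1]
 [499.  248.   75.2]
 [497.4 262.1  64.8]
 [496.2 248.2  73.6]
 [493.3 257.3  72.8]
 [493.6 245.8  70.2]
 [490.1 248.   73.5]
 [465.8 157.4  71.2]
 [462.9 157.5  69.9]
 [460.1 157.7  68. ]]
s flat n 3398 114.81190481762337
((618.7816772460938, -132.04953002929688), (257.8304748535156, 145.4704132080078), 81.3416748046875) [[ 527.5 -248.5]
 [ 671.3 -270.4]
 [ 710.1  -15.6]
 [ 566.3    6.3]]
s tall pts
35 [[499.3 349.1  42.7]
 [487.8 342.4  42.9]
 [480.9 340.9  42.1]
 [497.5 331.3  44.2]
 [487.4 329.2  44.7]
 [478.6 333.5  40.3]
 [489.2 324.8  43.5]
 [487.  330.9  36. ]
 [498.  324.3  37.6]
 [490.8 321.5  37.7]]
60 [[497.8 260.4  72.2]
 [496.9 245.1  79.9]
 [499.7 245.6  75.1]
 [499.1 244.4  72.4]
 [497.7 239.8  72.5]
 [497.5 240.1  68.6]
 [497.6 241.8  63.7]
 [495.8 237.   60.2]
 [466.4 157.   68. ]
 [454.2 154.   70.6]]
```

```bash
python3 - <<'E'
from h import *
np.set_printoptions(precision=1,suppress=True)
t=load("top0");s=load("side0")
for n,d,(x0,y0,x1,y1) in(("t",t,(180,220,236,250)),("s",s,(240,125,285,190))):
    im=d["image"][y0:y1,x0:x1].astype(int)
    m=(im.max(2)<75).astype(np.uint8)
    k,l,st,c=cv2.connectedComponentsWithStats(m)
    for i in range(1,k):
        if st[i,4]<15: continue
        uv=c[i]+[x0,y0]; print(n,st[i],uv,[plane(d,uv,z)[:2] for z in(63.5,74,38)])
# lines: front top edge of photometer, predicted pixels
for n,d in(("t",t),("s",s)):
    P=cloud(d);x,y,z=P[...,0],P[...,1],P[...,2];ok=d["range_z"]>0
    m=ok&(abs(z-114.5)<5)&(y>-235)&(y<-5)&(x>500)&(x<620)
    # front boundary: min x per y bin
    pts=[]
    for yb in range(-230,-10,10):
        k=m&(abs(y-yb)<5)
        if k.sum()>5: pts.append((yb,np.percentile(x[k],2)))
    pts=np.array(pts);a=np.polyfit(pts[:,0],pts[:,1],1);print(n,a, "x at y=-121:",np.polyval(a,-121),np.std(pts[:,1]-np.polyval(a,pts[:,0])))
    # key
    k=ok&(z>121)&(z<136)&(abs(x-574)<28)&(abs(y+189)<28); print("key",k.sum(),np.median(P[k],0),P[k].min(0),P[k].max(0),cv2.minAreaRect(P[k][:,:2].astype(np.float32)))
E
```

```text
t [35  7  9  7 46] [218.7 229.8] [array([501.1, 248.3]), array([499.6, 246.1]), array([504.6, 253.4])]
t [ 7  8 11 10 96] [192.  232.7] [array([492.7, 328.8]), array([491.3, 326.1]), array([496. , 335.4])]
s [ 10  10  12  10 100] [255.8 139.7] [array([490.5, 303.3]), array([487.6, 289.6]), array([497.7, 336.4])]
s [22 19  8 11 69] [265.4 148.9] [array([504.3, 249.7]), array([501.2, 236.7]), array([511.9, 281.4])]
s [22 49  5  7 15] [264.3 176.8] [array([465.1, 132.1]), array([462.4, 120.3]), array([471.6, 160.6])]
t [  0.2 571.4] x at y=-121: 550.3754904309018 0.8861406642491535
key 113 [ 574.4 -186.6  126.4] [ 558.5 -204.5  121.5] [ 591.5 -168.5  131.8] ((575.146728515625, -187.49781799316406), (33.47449493408203, 30.416963577270508), 79.1943359375)
s [  0.2 572.1] x at y=-121: 550.9462471680965 0.6607957492265039
key 162 [ 575.1 -192.3  126.8] [ 558.6 -210.1  121. ] [ 593.8 -169.6  131.2] ((575.962646484375, -189.45034790039062), (37.81277084350586, 29.78750228881836), 79.94528198242188)
```

Call:
carry_out:
  rows:
    - [0, 0, 0, 0, 0, -0.64, 0]
    - [0, 0, 0, 0, 0, -0.64, 0]
    - [-0.8, 0.68, 0, 0, 0, 0, 0]
    - [-0.8, 0.68, 0, 0, 0, 0, 0]
    - [-0.8, 0.68, 0, 0, 0, 0, 0]
    - [-0.8, 0.68, 0, 0, 0, 0, 0]
    - [-0.8, 0.68, 0, 0, 0, 0, 0]
    - [-0.8, 0.68, 0, 0, 0, 0, 0]
    - [-0.8, 0.68, 0, 0, 0, 0, 0]
    - [-0.8, 0.68, 0, 0, 0, 0, 0]

```text
time: 1.35
tcp_pos: [325.2, 236.9, 249.6]
ee_rot: [-2.405, -2.021, 0.0]
contact_force: [0.1, -0.2, 0.3]
opening: 0.8
```

Call:
carry_out:
  rows:
    - [-0.8, 0.68, 0, 0, 0, 0, 0]
    - [-0.8, 0.68, 0, 0, 0, 0, 0]
    - [-0.8, 0.68, 0, 0, 0, 0, 0]
    - [-0.8, 0.68, 0, 0, 0, 0, 0]
    - [-0.8, 0.68, 0, 0, 0, 0, 0]
    - [-0.8, 0.68, 0, 0, 0, 0, 0]
    - [-0.8, 0.68, 0, 0, 0, 0, 0]
    - [-0.8, 0.68, 0, 0, 0, 0, 0]
    - [0, 0, 0, 0, 0, 0, 0]
    - [0, 0, 0, 0, 0, 0, 0]

```text
time: 2.6
tcp_pos: [494.5, -50.9, 249.4]
ee_rot: [-2.404, -2.02, 0.001]
contact_force: [-0.2, 0.2, -0.8]
opening: 0.4
```

```bash
cat >> h.py <<'E'
from scipy.spatial.transform import Rotation as Rot
def goto(x,y,z,o=None):
    from station import get_obs
    o=o or get_obs();R=Rot.from_rotvec(o["ee_rot"]).as_matrix()
    print("t",round(float(o["time"]),2),"tcp",o["tcp_pos"].round(1),"F",o["contact_force"].round(1),"open",round(float(o["opening"]),1))
    print("R",R.round(3).tolist());print("units",(R.T@(np.array([x,y,z])-o["tcp_pos"])/40).round(3))
E
python3 -c "
from h import *
goto(575.3,-188.5,150)"
```

```text
t 2.6 tcp [494.5 -50.9 249.4] F [-0.2  0.2 -0.8] open 0.4
R [[0.172, 0.985, -0.001], [0.985, -0.172, 0.001], [0.0, -0.001, -1.0]]
units [-3.042  2.585  2.482]
```

Call:
carry_out:
  rows:
    - [-0.76, 0.65, 0, 0, 0, 0, 0]
    - [-0.76, 0.65, 0, 0, 0, 0, 0]
    - [-0.76, 0.65, 0, 0, 0, 0, 0]
    - [-0.76, 0.64, 0, 0, 0, 0, 0]
    - [0, 0, 0.8, 0, 0, 0, 0]
    - [0, 0, 0.8, 0, 0, 0, 0]
    - [0, 0, 0.6, 0, 0, 0, 0]
    - [0, 0, 0.28, 0, 0, 0, 0]
    - [0, 0, 0, 0, 0, 0, 0]
    - [0, 0, 0, 0, 0, 0, 0]

```text
time: 3.85
tcp_pos: [576.5, -189.0, 151.7]
ee_rot: [2.403, 2.02, 0.001]
contact_force: [1.1, 0.1, 0.0]
opening: 0.4
```

```bash
python3 -c "
from h import *
from station import cams
goto(575.3,-188.5,131)
c=cams.camera('side')['image'][150:290,300:440,::-1]
d=cams.camera('top')['image'][120:260,290:430,::-1]
cv2.imwrite('pics/k1.png',cv2.resize(np.hstack([c,d]),None,fx=2.8,fy=2.8,interpolation=2))"
```

```text
t 3.85 tcp [ 576.5 -189.   151.7] F [1.1 0.1 0. ] open 0.4
R [[0.172, 0.985, 0.002], [0.985, -0.172, -0.001], [-0.001, 0.002, -1.0]]
units [ 0.007 -0.033  0.518]
```

View pics/k1.png

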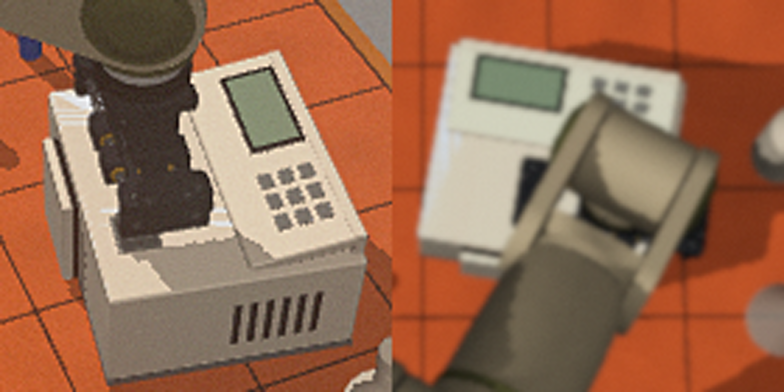

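The gripper is over the key (crop ~(150,240) in the side half) and the tray is clear of it. I'll press slowly.

Call:
carry_out:
  rows:
    - [0, 0, 0.1, 0, 0, 0, 0]
    - [0, 0, 0.1, 0, 0, 0, 0]
    - [0, 0, 0.05, 0, 0, 0, 0]
    - [0, 0, 0.04, 0, 0, 0, 0]
    - [0, 0, 0.03, 0, 0, 0, 0]
    - [0, 0, 0.03, 0, 0, 0, 0]
    - [0, 0, 0.03, 0, 0, 0, 0]
    - [0, 0, 0.03, 0, 0, 0, 0]
    - [0, 0, 0, 0, 0, 0, 0]
    - [0, 0, 0, 0, 0, 0, 0]

```text
time: 5.2
tcp_pos: [576.2, -189.1, 134.3]
ee_rot: [2.405, 2.021, -0.0]
contact_force: [-0.9, 0.2, 2.5]
opening: 0.4
```

Call:
carry_out:
  rows:
    - [0, 0, 0.03, 0, 0, 0, 0]
    - [0, 0, 0.03, 0, 0, 0, 0]
    - [0, 0, 0.02, 0, 0, 0, 0]
    - [0, 0, 0.02, 0, 0, 0, 0]
    - [0, 0, 0, 0, 0, 0, 0]
    - [0, 0, 0, 0, 0, 0, 0]
    - [0, 0, 0, 0, 0, 0, 0]
    - [0, 0, 0, 0, 0, 0, 0]
    - [0, 0, 0, 0, 0, 0, 0]
    - [0, 0, 0, 0, 0, 0, 0]

```text
time: 6.45
tcp_pos: [576.1, -189.1, 130.2]
ee_rot: [2.405, 2.021, -0.0]
contact_force: [-0.7, -0.2, 4.0]
opening: 0.6
```

```bash
python3 -c "
from h import *
from station import cams
goto(575.3,-188.5,131)
d=cams.camera('top')['image'][120:260,290:430,::-1]
c=cams.camera('side')['image'][150:290,300:440,::-1]
cv2.imwrite('pics/k2.png',cv2.resize(np.hstack([c,d]),None,fx=2.8,fy=2.8,interpolation=2))"
```

```text
t 6.45 tcp [ 576.1 -189.1  130.2] F [-0.7 -0.2  4. ] open 0.6
R [[0.172, 0.985, 0.0], [0.985, -0.172, -0.0], [-0.0, 0.0, -1.0]]
units [ 0.012 -0.024 -0.021]
```

View pics/k2.png

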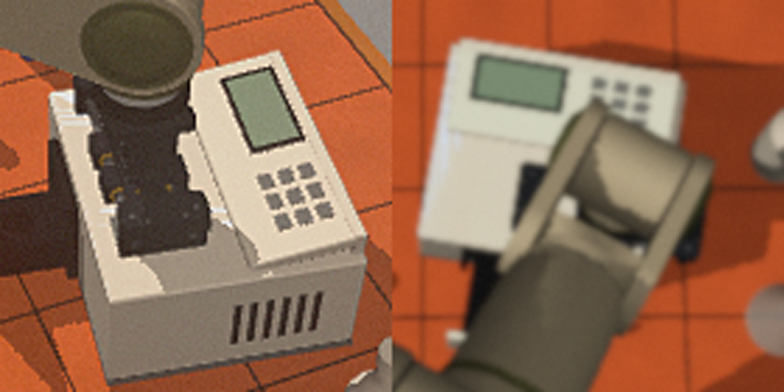

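The black tray has sprung out (left half of the crop, ~(30,220)). I'll lift and go toward the vial.

Call:
carry_out:
  rows:
    - [0, 0, -0.4, 0, 0, 0, 0]
    - [0, 0, -0.8, 0, 0, 0, 0]
    - [0, 0, -0.8, 0, 0, 0, 0]
    - [0.6, -0.2, -0.4, 0, 0, 0, 50]
    - [0.9, -0.32, 0, 0, 0, 0, 50]
    - [0.9, -0.32, 0, 0, 0, 0, 50]
    - [0.9, -0.32, 0, 0, 0, 0, 50]
    - [0.9, -0.32, 0, 0, 0, 0, 50]
    - [0.9, -0.32, 0, 0, 0, 0, 50]
    - [0.9, -0.32, 0, 0, 0, 0, 50]

```text
time: 7.8
tcp_pos: [532.6, 64.4, 226.1]
ee_rot: [-2.404, -2.021, 0.001]
contact_force: [0.3, -0.8, 1.0]
opening: 50.2
```

Call:
carry_out:
  rows:
    - [0.9, -0.32, 0, 0, 0, 0, 50]
    - [0.9, -0.32, 0, 0, 0, 0, 50]
    - [0.9, -0.32, 0, 0, 0, 0, 50]
    - [0.9, -0.32, 0, 0, 0, 0, 50]
    - [0.6, -0.25, 0, 0, 0, 0, 50]
    - [0, 0, 0, 0, 0, 0, 50]
    - [0, 0, 0, 0, 0, 0, 50]
    - [0, 0, 0, 0, 0, 0, 50]
    - [0, 0, 0, 0, 0, 0, 50]
    - [0, 0, 0, 0, 0, 0, 50]

```text
time: 9.05
tcp_pos: [502.7, 237.6, 226.1]
ee_rot: [-2.406, -2.02, 0.0]
contact_force: [0.2, -0.3, -0.4]
opening: 50.1
```

```bash
python3 -c "
from h import *
from station import cams
goto(502.5,249,100)
for n in('side','top'):
    c=cams.camera(n);np.savez(n+'1.npz',**{k:c[k] for k in('image','range_z','intrinsics','camera_from_world')})
    cv2.imwrite(f'pics/{n}1.png',c['image'][:,:,::-1])
cv2.imwrite('pics/w1.png',np.vstack([cv2.resize(load('side1')['image'][150:290,220:440,::-1],None,fx=3,fy=3,interpolation=2)[:, :600],cv2.resize(load('top1')['image'][190:250,280:480,::-1],None,fx=3,fy=3,interpolation=2)]))
"
```

```text
t 9.05 tcp [502.7 237.6 226.1] F [ 0.2 -0.3 -0.4] open 50.1
R [[0.173, 0.985, -0.0], [0.985, -0.173, -0.0], [-0.0, -0.0, -1.0]]
units [ 0.281 -0.054  3.154]
```

View pics/w1.png

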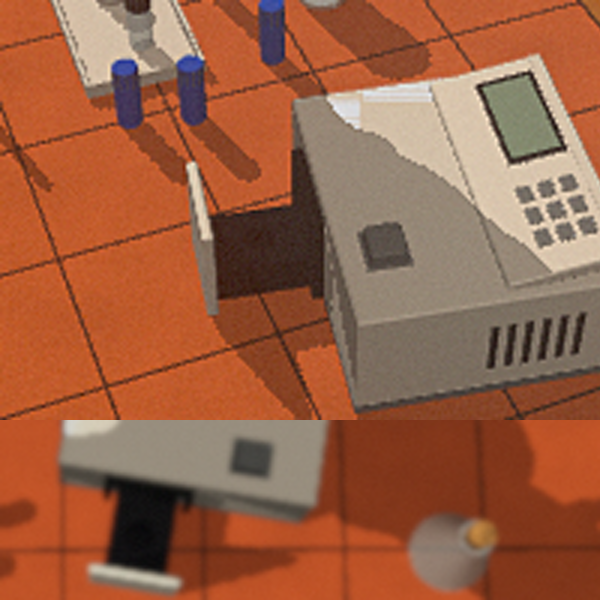

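View pics/side1.png

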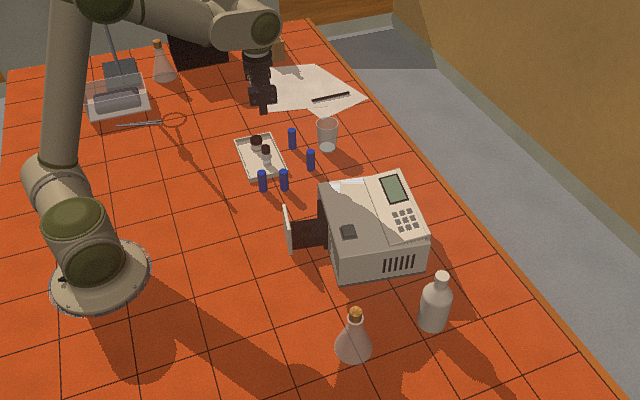

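```bash
python3 -c "
from h import *
t=load('top1')['image'];s=load('side1')['image']
f=lambda a:np.clip(a[:,:,::-1].astype(float)*5,0,255).astype(np.uint8)
a=cv2.resize(f(t[205:255,305:355]),None,fx=8,fy=8,interpolation=2)
b=cv2.resize(f(s[205:255,285:335]),None,fx=8,fy=8,interpolation=2)
cv2.imwrite('pics/w2.png',np.hstack([a,b]))
"
```

```text
(no output)
```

View pics/w2.png

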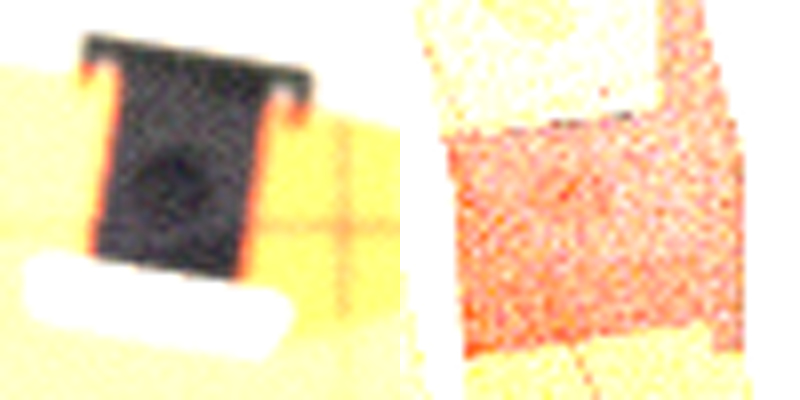

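```bash
python3 -c "
from h import *
np.set_printoptions(precision=1,suppress=True)
for n,(cx,cy),r in(('top1',(326,227),8),('side1',(305.5,227.5),9)):
    d=load(n);g=cv2.GaussianBlur(d['image'].astype(np.float32).sum(2),(0,0),1.0)
    x0,y0=int(cx)-r,int(cy)-r;w=g[y0:y0+2*r+1,x0:x0+2*r+1]
    print(n,np.round(w[::2,::2]).astype(int).tolist())
    yy,xx=np.mgrid[y0:y0+2*r+1,x0:x0+2*r+1];m=(np.hypot(xx-cx,yy-cy)<r-2)
    for q in(15,25,35,45):
        th=np.percentile(w[m],q);k=m&(w<th);u=np.array([xx[k].mean(),yy[k].mean()]);print(q,u,plane(d,u,48))
# white panel top edge
for n in('top1','side1'):
    d=load(n);P=cloud(d);x,y,z=P[...,0],P[...,1],P[...,2]
    k=(d['range_z']>0)&(abs(z-102)<6)&(x>400)&(x<500)&(y>-180)&(y<50)
    print(n,k.sum(),np.median(P[k],0),cv2.minAreaRect(P[k][:,:2].astype(np.float32)))
    k=(d['range_z']>0)&(abs(z-48)<5)&(x>440)&(x<560)&(y>-140)&(y<-30)
    print(n,k.sum(),np.median(P[k],0),cv2.minAreaRect(P[k][:,:2].astype(np.float32)))
mid=np.array([548.2,-122.9]);X=np.array([.985,-.172]);Y=np.array([.172,.985])
print('model',mid+35*Y-47*X, 'panel face',mid+35*Y-100*X)
"
```

```text
top1 [[175, 71, 49, 49, 50, 50, 49, 48, 49], [153, 65, 50, 53, 51, 50, 51, 50, 51], [133, 61, 50, 47, 42, 42, 47, 51, 52], [116, 55, 43, 35, 31, 33, 42, 49, 52], [97, 51, 39, 35, 33, 32, 38, 47, 53], [82, 49, 41, 37, 36, 35, 37, 48, 56], [71, 49, 45, 39, 38, 38, 42, 48, 58], [59, 50, 48, 44, 43, 43, 45, 46, 56], [60, 53, 48, 47, 44, 39, 38, 38, 59]]
15 [326.9 226.3] [513.  -81.6  48. ]
25 [326.5 226.5] [512.4 -80.5  48. ]
35 [326.6 227.1] [510.6 -80.8  48. ]
45 [326.5 227.4] [509.5 -80.4  48. ]
side1 [[317, 302, 293, 283, 268, 272, 283, 278, 265, 236], [231, 223, 221, 207, 184, 170, 162, 148, 138, 139], [150, 142, 140, 138, 129, 131, 133, 140, 141, 137], [134, 134, 134, 136, 134, 136, 133, 138, 137, 132], [137, 133, 132, 128, 123, 126, 125, 131, 135, 134], [134, 135, 131, 122, 119, 113, 122, 124, 139, 138], [126, 130, 128, 122, 117, 119, 123, 121, 137, 134], [124, 125, 127, 130, 125, 126, 127, 128, 135, 132], [123, 124, 125, 135, 134, 131, 131, 136, 133, 134], [123, 122, 125, 128, 128, 129, 128, 136, 133, 132]]
15 [305.7 228.8] [508.7 -81.4  48. ]
25 [305.9 229. ] [509.  -82.2  48. ]
35 [305.7 229. ] [508.4 -81.9  48. ]
45 [305.6 229.1] [508.1 -82.1  48. ]
top1 104 [461.5 -70.9 101.6] ((461.10662841796875, -70.70265197753906), (90.27214813232422, 10.179250717163086), 80.63855743408203)
top1 429 [514.3 -79.1  47.3] ((503.7698974609375, -83.16380310058594), (96.18203735351562, 99.42182922363281), 81.14678192138672)
side1 118 [460.4 -77.  103.1] ((461.2295837402344, -75.34263610839844), (92.29173278808594, 10.079288482666016), 80.05203247070312)
side1 615 [512.1 -84.9  47.3] ((505.18707275390625, -83.80325317382812), (91.36454010009766, 100.3409652709961), 81.10242462158203)
model [507.9 -80.3] panel face [455.7 -71.2]
```

The one to take is the clear vial with a black cap, at side px (266,155) and top px (219,230). The blue look-alikes at side (262,181), (284,180), (292,139), (310,160) are solid blue, and the wide pot is at side (256,142). Here is a confirming crop.

```bash
python3 -c "
from h import *
cv2.imwrite('pics/v1.png',cv2.resize(load('side1')['image'][125:200,225:325,::-1],None,fx=6,fy=6,interpolation=2))"
```

```text
(no output)
```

View pics/v1.png

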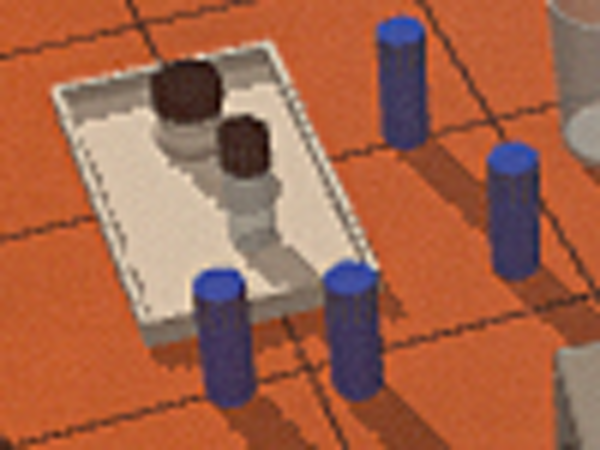

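Confirmed: the clear, capped vial is at crop (245,180) in the dish. Descending on it.

Call:
carry_out:
  rows:
    - [0.28, -0.05, 0.5, 0, 0, 0, 50]
    - [0, 0, 0.8, 0, 0, 0, 50]
    - [0, 0, 0.7, 0, 0, 0, 50]
    - [0, 0, 0, 0, 0, 0, 50]
    - [0, 0, 0.5, 0, 0, 0, 50]
    - [0, 0, 0.5, 0, 0, 0, 50]
    - [0, 0, 0.5, 0, 0, 0, 50]
    - [0, 0, 0.5, 0, 0, 0, 50]
    - [0, 0, 0.3, 0, 0, 0, 50]
    - [0, 0, 0, 0, 0, 0, 50]

```text
time: 10.4
tcp_pos: [502.7, 249.3, 54.3]
ee_rot: [-2.405, -2.021, 0.0]
contact_force: [0.3, -0.0, 0.5]
opening: 49.7
```

```bash
python3 -c "
from h import *
from station import cams
goto(502.5,249,54)
a=cv2.resize(cams.camera('side')['image'][100:200,205:330,::-1],None,fx=4,fy=4,interpolation=2)
cv2.imwrite('pics/v2.png',a)"
```

```text
t 10.4 tcp [502.7 249.3  54.3] F [ 0.3 -0.   0.5] open 49.7
R [[0.172, 0.985, -0.0], [0.985, -0.172, -0.0], [-0.0, -0.0, -1.0]]
units [-0.009 -0.004  0.008]
```

View pics/v2.png

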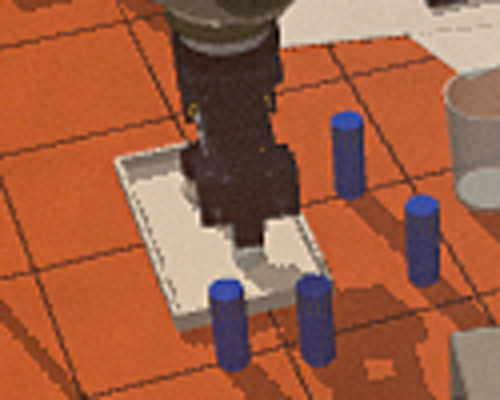

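Call:
carry_out:
  rows:
    - [0, 0, 0, 0, 0, 0, 35]
    - [0, 0, 0, 0, 0, 0, 30]
    - [0, 0, 0, 0, 0, 0, 27]
    - [0, 0, 0, 0, 0, 0, 24]
    - [0, 0, 0, 0, 0, 0, 21]
    - [0, 0, 0, 0, 0, 0, 20]
    - [0, 0, 0, 0, 0, 0, 20]
    - [0, 0, -0.2, 0, 0, 0, 20]
    - [0, 0, -0.3, 0, 0, 0, 20]
    - [0, 0, 0, 0, 0, 0, 20]

```text
time: 11.7
tcp_pos: [503.1, 249.5, 75.4]
ee_rot: [2.404, 2.02, 0.003]
contact_force: [-0.3, -0.8, -1.3]
opening: 23.8
```

Call:
carry_out:
  rows:
    - [0, 0, -0.5, 0, 0, 0, 20]
    - [0, 0, -0.7, 0, 0, 0, 20]
    - [0, 0, -0.7, 0, 0, 0, 20]
    - [0, 0, -0.7, 0, 0, 0, 20]
    - [0, 0, -0.3, 0, 0, 0, 20]
    - [0, 0, 0, 0, 0, 0, 20]
    - [0, 0, 0, 0, 0, 0, 20]
    - [0, 0, 0, 0, 0, 0, 20]
    - [0, 0, 0, 0, 0, 0, 20]
    - [0, 0, 0, 0, 0, 0, 20]

```text
time: 12.95
tcp_pos: [502.5, 249.3, 189.9]
ee_rot: [-2.405, -2.021, 0.0]
contact_force: [0.9, 0.3, -0.1]
opening: 24.1
```

```bash
python3 -c "
from h import *
from station import cams
goto(509,-81,190)
a=cv2.resize(cams.camera('side')['image'][50:200,205:330,::-1],None,fx=4,fy=4,interpolation=2)
cv2.imwrite('pics/v3.png',a)"
```

```text
t 12.95 tcp [502.5 249.3 189.9] F [ 0.9  0.3 -0.1] open 24.1
R [[0.172, 0.985, -0.0], [0.985, -0.172, -0.0], [-0.0, -0.0, -1.0]]
units [-8.107e+00  1.582e+00 -2.000e-03]
```

View pics/v3.png

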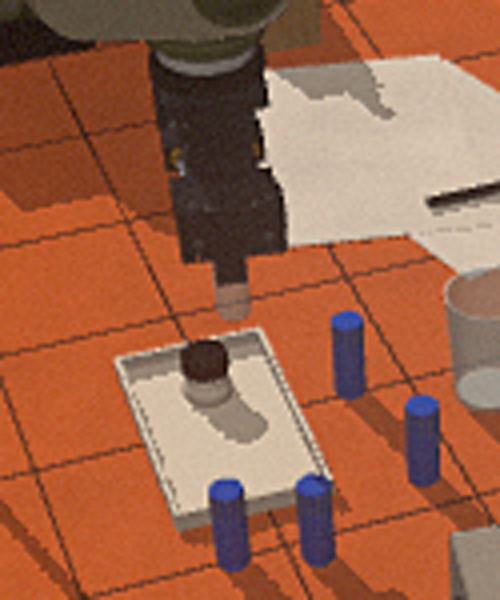

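The vial is held upright, with its glass at crop (233,300), and the pot is untouched. Moving over the well.

Call:
carry_out:
  rows:
    - [-0.5, 0.1, 0, 0, 0, 0, 20]
    - [-0.9, 0.18, 0, 0, 0, 0, 20]
    - [-0.9, 0.18, 0, 0, 0, 0, 20]
    - [-0.9, 0.18, 0, 0, 0, 0, 20]
    - [-0.9, 0.18, 0, 0, 0, 0, 20]
    - [-0.9, 0.18, 0, 0, 0, 0, 20]
    - [-0.9, 0.18, 0, 0, 0, 0, 20]
    - [-0.9, 0.18, 0, 0, 0, 0, 20]
    - [-0.8, 0.14, 0, 0, 0, 0, 20]
    - [-0.5, 0.08, 0, 0, 0, 0, 20]

```text
time: 14.25
tcp_pos: [508.3, -83.2, 190.2]
ee_rot: [2.407, 2.019, -0.0]
contact_force: [-0.0, -0.2, -1.3]
opening: 24.0
```

Call:
carry_out:
  rows:
    - [0, 0, 0, 0, 0, 0, 20]
    - [0, 0, 0, 0, 0, 0, 20]
    - [0, 0, 0, 0, 0, 0, 20]
    - [0, 0, 0, 0, 0, 0, 20]
    - [0, 0, 0.5, 0, 0, 0, 20]
    - [0, 0, 0.5, 0, 0, 0, 20]
    - [0, 0, 0.5, 0, 0, 0, 20]
    - [0, 0, 0.5, 0, 0, 0, 20]
    - [0, 0, 0, 0, 0, 0, 20]
    - [0, 0, 0, 0, 0, 0, 20]

```text
time: 15.5
tcp_pos: [509.4, -80.7, 110.9]
ee_rot: [2.404, 2.021, 0.001]
contact_force: [-0.5, -0.1, -0.4]
opening: 24.0
```

```bash
python3 -c "
from h import *
from station import cams
goto(509,-81,101)
im=[]
for n,(x,y) in(('side',(270,150)),('top',(290,180))):
    c=cams.camera(n);np.savez(n+'2.npz',**{k:c[k] for k in('image','range_z','intrinsics','camera_from_world')})
    im.append(cv2.resize(c['image'][y:y+100,x:x+80,::-1],None,fx=5,fy=5,interpolation=2))
cv2.imwrite('pics/v4.png',np.hstack(im))"
```

```text
t 15.5 tcp [509.4 -80.7 110.9] F [-0.5 -0.1 -0.4] open 24.0
R [[0.172, 0.985, 0.001], [0.985, -0.172, -0.0], [-0.0, 0.001, -1.0]]
units [-0.009 -0.009  0.247]
```

View pics/v4.png

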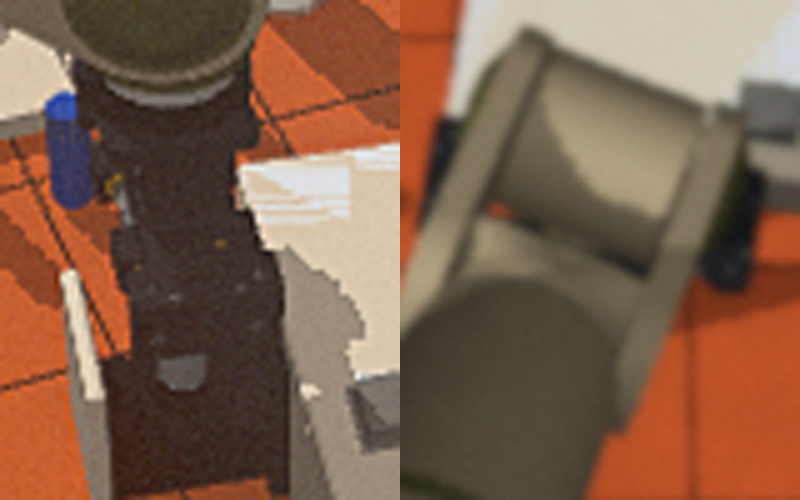

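```bash
python3 -c "
from h import *
np.set_printoptions(precision=1,suppress=True)
d=load('side2');im=d['image']
a=np.clip(im[200:250,285:335,::-1].astype(float)*2.5,0,255).astype(np.uint8)
cv2.imwrite('pics/v5.png',cv2.resize(a,None,fx=10,fy=10,interpolation=2))
m=(im[215:236,296:318].min(2)>55).astype(np.uint8)
print(m)
k,l,st,c=cv2.connectedComponentsWithStats(m);print(st,c+[296,215])
th=np.linspace(0,2*np.pi,40)
for z in(61,65,80):
  e=np.array([proj(d,np.array([509.4+12.5*np.cos(q),-80.7+12.5*np.sin(q),z])) for q in th]);print(z,e.min(0),e.max(0),e.mean(0))
"
```

```text
[[0 0 0 0 0 0 0 0 0 0 0 0 0 0 0 0 0 0 0 0 0 0]
 [0 0 0 0 0 0 0 0 0 0 0 0 0 0 0 0 0 0 0 0 0 0]
 [0 0 0 0 0 1 0 0 0 0 0 0 0 0 0 0 0 0 0 0 0 0]
 [0 0 0 0 1 0 0 0 0 0 0 0 0 0 0 0 0 0 0 0 0 0]
 [0 0 0 0 0 0 0 0 0 0 0 0 0 0 0 0 0 0 0 0 0 0]
 [0 0 0 0 0 0 0 0 0 0 0 0 0 0 0 0 0 0 0 0 0 0]
 [0 0 0 0 0 0 0 0 0 1 1 1 1 1 1 0 0 0 0 0 0 0]
 [0 0 0 0 0 0 1 1 1 1 1 1 1 1 1 0 0 0 0 0 0 0]
 [0 0 0 0 0 0 1 1 1 1 1 1 1 1 1 0 0 0 0 0 0 0]
 [0 0 0 0 0 1 1 1 1 1 1 1 1 1 1 0 0 0 0 0 0 0]
 [0 0 0 0 0 1 1 1 1 1 1 1 1 1 1 0 0 0 0 0 0 0]
 [0 0 0 0 0 0 0 1 1 1 1 1 1 1 0 0 0 0 0 0 0 0]
 [0 0 0 0 0 0 0 0 1 1 1 1 1 0 0 0 0 0 0 0 0 0]
 [0 0 0 0 0 0 0 0 0 0 0 0 0 0 0 0 0 0 0 0 0 0]
 [0 0 0 0 0 0 0 0 0 0 0 0 0 0 0 0 0 0 0 0 0 0]
 [0 0 0 0 0 0 0 0 0 0 0 0 0 0 0 0 0 0 0 0 0 0]
 [0 0 0 0 0 0 0 0 0 0 0 0 0 0 0 0 0 0 0 0 0 0]
 [0 0 0 0 0 0 0 0 0 0 0 0 0 0 0 0 0 0 0 0 0 0]
 [0 0 0 0 0 0 0 0 0 0 0 0 0 0 0 0 0 0 0 0 0 0]
 [0 0 0 0 0 0 0 0 0 0 0 0 0 0 0 0 0 0 0 0 0 0]
 [0 0 0 0 0 0 0 0 0 0 0 0 0 0 0 0 0 0 0 0 0 0]]
[[  0   0  22  21 404]
 [  4   2   2   2   2]
 [  5   6  10   7  56]] [[306.6 225.2]
 [300.5 217.5]
 [306.  223.9]]
61 [300.8 221.5] [310.7 228.7] [305.8 225.1]
65 [300.7 220.4] [310.6 227.6] [305.8 224. ]
80 [300.5 216.3] [310.5 223.5] [305.6 219.8]
```

View pics/v5.png

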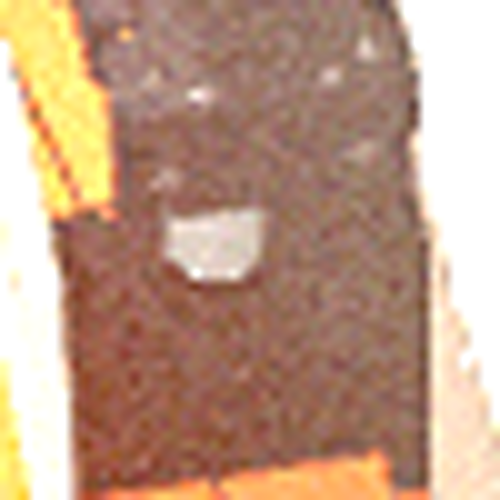

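Vial position agrees with the TCP in the side view (glass at columns 301–310). Descending slowly.

Call:
carry_out:
  rows:
    - [-0.01, -0.01, 0.1, 0, 0, 0, 20]
    - [0, 0, 0.1, 0, 0, 0, 20]
    - [0, 0, 0.05, 0, 0, 0, 20]
    - [0, 0, 0.04, 0, 0, 0, 20]
    - [0, 0, 0.04, 0, 0, 0, 20]
    - [0, 0, 0.04, 0, 0, 0, 20]
    - [0, 0, 0.03, 0, 0, 0, 20]
    - [0, 0, 0, 0, 0, 0, 20]
    - [0, 0, 0, 0, 0, 0, 20]
    - [0, 0, 0, 0, 0, 0, 20]

```text
time: 16.85
tcp_pos: [508.6, -81.1, 94.2]
ee_rot: [2.405, 2.021, 0.0]
contact_force: [0.1, -0.2, -0.3]
opening: 23.8
```

Call:
carry_out:
  rows:
    - [0, 0, 0.03, 0, 0, 0, 20]
    - [0, 0, 0.03, 0, 0, 0, 20]
    - [0, 0, 0.03, 0, 0, 0, 20]
    - [0, 0, 0.03, 0, 0, 0, 20]
    - [0, 0, 0.03, 0, 0, 0, 20]
    - [0, 0, 0.03, 0, 0, 0, 20]
    - [0, 0, 0, 0, 0, 0, 20]
    - [0, 0, 0, 0, 0, 0, 20]
    - [0, 0, 0, 0, 0, 0, 20]
    - [0, 0, 0, 0, 0, 0, 20]

```text
time: 18.1
tcp_pos: [508.6, -81.1, 87.0]
ee_rot: [2.405, 2.021, 0.0]
contact_force: [0.5, -0.4, -0.3]
opening: 23.8
```

Call:
carry_out:
  rows:
    - [0, 0, 0.05, 0, 0, 0, 20]
    - [0, 0, 0.05, 0, 0, 0, 20]
    - [0, 0, 0.05, 0, 0, 0, 20]
    - [0, 0, 0.05, 0, 0, 0, 20]
    - [0, 0, 0.05, 0, 0, 0, 20]
    - [0, 0, 0.05, 0, 0, 0, 20]
    - [0, 0, 0.05, 0, 0, 0, 20]
    - [0, 0, 0.05, 0, 0, 0, 20]
    - [0, 0, 0, 0, 0, 0, 20]
    - [0, 0, 0, 0, 0, 0, 20]

```text
time: 19.35
tcp_pos: [508.6, -81.0, 71.0]
ee_rot: [2.405, 2.021, 0.0]
contact_force: [0.1, -0.0, -1.1]
opening: 24.1
```

```bash
python3 -c "
from h import *
goto(509,-81,68)"
```

```text
t 19.35 tcp [508.6 -81.   71. ] F [ 0.1 -0.  -1.1] open 24.1
R [[0.172, 0.985, 0.0], [0.985, -0.172, -0.0], [-0.0, 0.0, -1.0]]
units [0.003 0.01  0.075]
```

Continue in small steps until the floor is felt.

Call:
carry_out:
  rows:
    - [0, 0, 0.02, 0, 0, 0, 20]
    - [0, 0, 0, 0, 0, 0, 20]
    - [0, 0, 0.02, 0, 0, 0, 20]
    - [0, 0, 0, 0, 0, 0, 20]
    - [0, 0, 0.02, 0, 0, 0, 20]
    - [0, 0, 0, 0, 0, 0, 20]
    - [0, 0, 0, 0, 0, 0, 20]
    - [0, 0, 0, 0, 0, 0, 20]
    - [0, 0, 0, 0, 0, 0, 20]
    - [0, 0, 0, 0, 0, 0, 20]

```text
time: 20.6
tcp_pos: [508.5, -81.0, 68.6]
ee_rot: [2.405, 2.021, 0.0]
contact_force: [-0.2, -0.3, -1.9]
opening: 24.2
```

Call:
carry_out:
  rows:
    - [0, 0, 0.015, 0, 0, 0, 20]
    - [0, 0, 0, 0, 0, 0, 20]
    - [0, 0, 0, 0, 0, 0, 20]
    - [0, 0, 0, 0, 0, 0, 28]
    - [0, 0, 0, 0, 0, 0, 32]
    - [0, 0, 0, 0, 0, 0, 40]
    - [0, 0, 0, 0, 0, 0, 50]
    - [0, 0, 0, 0, 0, 0, 50]
    - [0, 0, 0, 0, 0, 0, 50]
    - [0, 0, 0, 0, 0, 0, 50]

```text
time: 21.85
tcp_pos: [508.5, -81.0, 68.0]
ee_rot: [2.405, 2.021, -0.0]
contact_force: [0.1, -1.2, -0.6]
opening: 50.1
```

Call:
carry_out:
  rows:
    - [0, 0, -0.2, 0, 0, 0, 50]
    - [0, 0, -0.5, 0, 0, 0, 50]
    - [0, 0, -0.8, 0, 0, 0, 50]
    - [0, 0, -0.8, 0, 0, 0, 50]
    - [0, 0, -0.8, 0, 0, 0, 50]
    - [0, -0.8, -0.3, 0, 0, 0, 30]
    - [0, -0.8, 0, 0, 0, 0, 0]
    - [0, -0.8, 0, 0, 0, 0, 0]
    - [0, -0.8, 0, 0, 0, 0, 0]
    - [0, 0, 0, 0, 0, 0, 0]

```text
time: 23.1
tcp_pos: [381.2, -58.6, 204.6]
ee_rot: [2.405, 2.02, 0.0]
contact_force: [0.1, 0.1, 0.3]
opening: 1.9
```

```bash
python3 -c "
from h import *
from station import cams
goto(440,-70,72)
im=[]
for n,(x,y) in(('side',(270,170)),('top',(290,180))):
    c=cams.camera(n);np.savez(n+'3.npz',**{k:c[k] for k in('image','range_z','intrinsics','camera_from_world')})
    im.append(cv2.resize(c['image'][y:y+80,x:x+80,::-1],None,fx=5,fy=5,interpolation=2))
cv2.imwrite('pics/v6.png',np.hstack(im))"
```

```text
t 23.1 tcp [381.2 -58.6 204.6] F [0.1 0.1 0.3] open 1.9
R [[0.173, 0.985, 0.001], [0.985, -0.173, -0.0], [-0.0, 0.001, -1.0]]
units [-0.027  1.496  3.317]
```

View pics/v6.png

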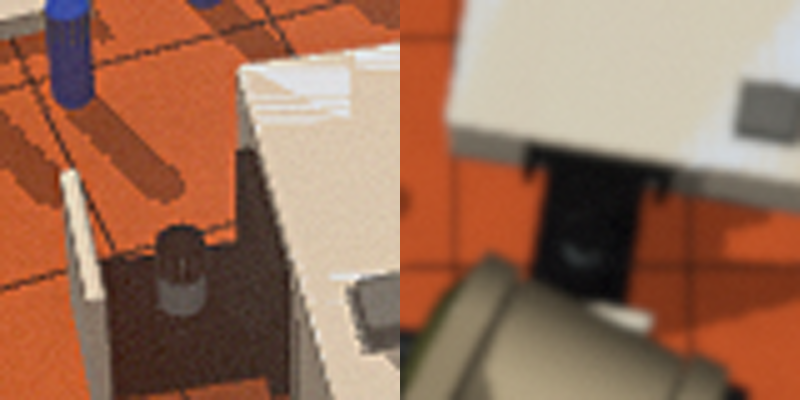

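```bash
python3 -c "
from h import *
d=load('side3')
th=np.linspace(0,6.3,40)
for z in(48,67,88,91): 
  e=np.array([proj(d,np.array([508.7+12.5*np.cos(q),-81.2+12.5*np.sin(q),z])) for q in th]);print(z,((e.min(0)-[270,170]+.5)*5).round(),((e.max(0)-[270,170]+.5)*5).round())
P=cloud(d);k=(abs(P[...,0]-508.7)<14)&(abs(P[...,1]+81.2)<14)&(P[...,2]>80);print(k.sum(),np.median(P[k],0),np.sort(P[k][:,2])[-8:])
a=np.clip(d['image'][205:245,290:330,::-1].astype(float)*2.5,0,255).astype(np.uint8)
cv2.imwrite('pics/v7.png',cv2.resize(a,None,fx=12,fy=12,interpolation=2))
"
```

```text
48 [156. 279.] [205. 315.]
67 [155. 253.] [205. 289.]
88 [154. 224.] [204. 260.]
91 [153. 220.] [204. 256.]
77 [508.61571076 -83.79590806  86.91692088] [89.37905048 89.43150422 89.48718391 89.67119676 89.97311263 90.41144965
 90.41953147 92.80648084]
```

View pics/v7.png

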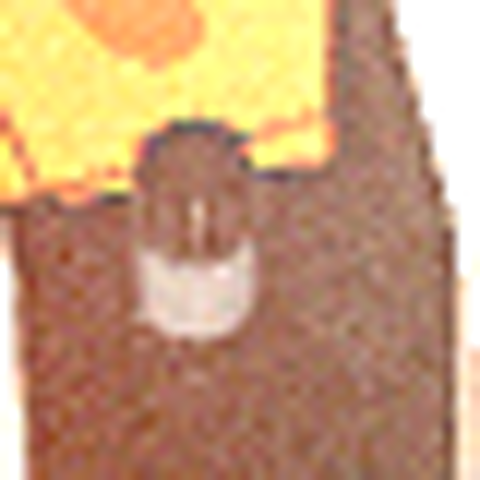

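The vial is seated and upright: its top is at crop row ~226 and its waterline at 315, against 224 and 315 predicted. Next I'll lower in front of the panel with the fingers closed.

Call:
carry_out:
  rows:
    - [0, 0, 0.6, 0, 0, 0, 0]
    - [0, 0, 0.8, 0, 0, 0, 0]
    - [0, 0, 0.8, 0, 0, 0, 0]
    - [0, 0, 0.7, 0, 0, 0, 0]
    - [0, 0, 0.42, 0, 0, 0, 0]
    - [0, 0.5, 0, 0, 0, 0, 0]
    - [0, 0.4, 0, 0, 0, 0, 0]
    - [0, 0.2, 0, 0, 0, 0, 0]
    - [0, 0, 0, 0, 0, 0, 0]
    - [0, 0, 0, 0, 0, 0, 0]

```text
time: 24.45
tcp_pos: [425.4, -66.4, 71.1]
ee_rot: [-2.405, -2.021, 0.0]
contact_force: [-0.1, 0.3, 0.2]
opening: 1.0
```

```bash
python3 -c "
from h import *
from station import cams
goto(456.3,-72.1,71)
c=cams.camera('side')
a=cv2.resize(c['image'][140:260,230:380,::-1],None,fx=4,fy=4,interpolation=2)
cv2.imwrite('pics/p1.png',a)"
```

```text
t 24.45 tcp [425.4 -66.4  71.1] F [-0.1  0.3  0.2] open 1.0
R [[0.172, 0.985, -0.001], [0.985, -0.172, 0.0], [0.0, -0.001, -1.0]]
units [-0.007  0.785  0.001]
```

View pics/p1.png

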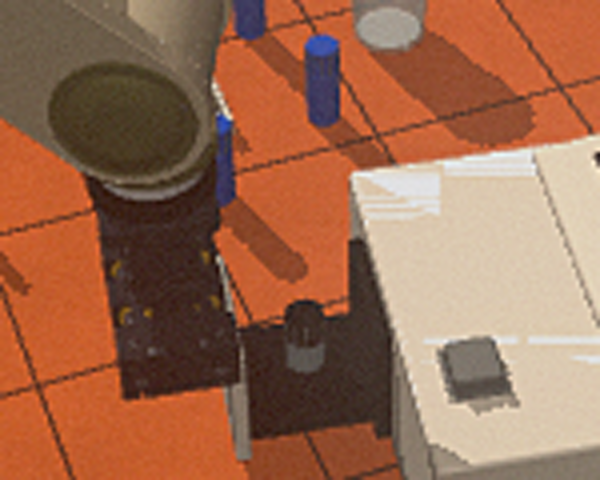

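Call:
carry_out:
  rows:
    - [0, 0.15, 0, 0, 0, 0, 0]
    - [0, 0.15, 0, 0, 0, 0, 0]
    - [0, 0.05, 0, 0, 0, 0, 0]
    - [0, 0.05, 0, 0, 0, 0, 0]
    - [0, 0.05, 0, 0, 0, 0, 0]
    - [0, 0.05, 0, 0, 0, 0, 0]
    - [0, 0.05, 0, 0, 0, 0, 0]
    - [0, 0.05, 0, 0, 0, 0, 0]
    - [0, 0.05, 0, 0, 0, 0, 0]
    - [0, 0, 0, 0, 0, 0, 0]

```text
time: 25.75
tcp_pos: [451.5, -71.0, 71.1]
ee_rot: [-2.405, -2.021, 0.0]
contact_force: [-1.8, 0.1, 0.7]
opening: 0.6
```

Call:
carry_out:
  rows:
    - [0, 0.06, 0, 0, 0, 0, 0]
    - [0, 0.08, 0, 0, 0, 0, 0]
    - [0, 0.08, 0, 0, 0, 0, 0]
    - [0, 0.08, 0, 0, 0, 0, 0]
    - [0, 0.08, 0, 0, 0, 0, 0]
    - [0, 0.08, 0, 0, 0, 0, 0]
    - [0, 0.08, 0, 0, 0, 0, 0]
    - [0, 0.08, 0, 0, 0, 0, 0]
    - [0, 0.06, 0, 0, 0, 0, 0]
    - [0, 0, 0, 0, 0, 0, 0]

```text
time: 27.0
tcp_pos: [478.4, -75.8, 71.1]
ee_rot: [2.405, 2.021, 0.0]
contact_force: [-2.8, 1.0, 0.2]
opening: 0.3
```

```bash
python3 -c "
from h import *
from station import cams
goto(456.3,-72.1,71)
c=cams.camera('side')
a=cv2.resize(c['image'][140:260,230:380,::-1],None,fx=4,fy=4,interpolation=2)
cv2.imwrite('pics/p2.png',a)"
```

```text
t 27.0 tcp [478.4 -75.8  71.1] F [-2.8  1.   0.2] open 0.3
R [[0.172, 0.985, 0.0], [0.985, -0.172, -0.0], [0.0, 0.0, -1.0]]
units [-0.004 -0.56   0.002]
```

View pics/p2.png

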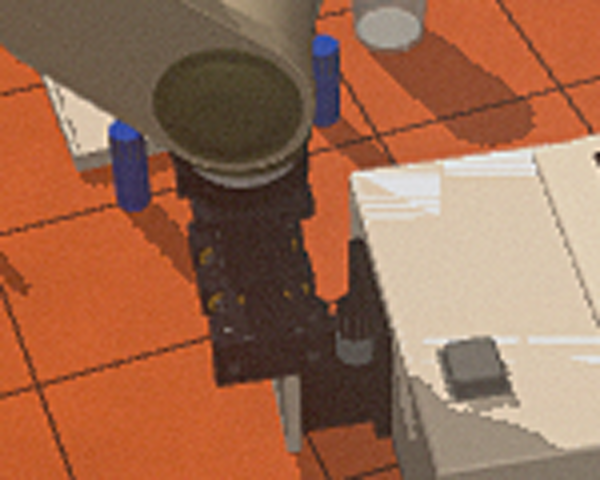

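Call:
carry_out:
  rows:
    - [0, 0.06, 0, 0, 0, 0, 0]
    - [0, 0.1, 0, 0, 0, 0, 0]
    - [0, 0.1, 0, 0, 0, 0, 0]
    - [0, 0.1, 0, 0, 0, 0, 0]
    - [0, 0.1, 0, 0, 0, 0, 0]
    - [0, 0.1, 0, 0, 0, 0, 0]
    - [0, 0.1, 0, 0, 0, 0, 0]
    - [0, 0.08, 0, 0, 0, 0, 0]
    - [0, 0.06, 0, 0, 0, 0, 0]
    - [0, 0, 0, 0, 0, 0, 0]

```text
time: 28.3
tcp_pos: [509.9, -81.3, 71.1]
ee_rot: [-2.405, -2.021, 0.0]
contact_force: [-4.6, 0.7, 0.5]
opening: 0.2
```

Call:
carry_out:
  rows:
    - [0, 0.05, 0, 0, 0, 0, 0]
    - [0, 0.05, 0, 0, 0, 0, 0]
    - [0, 0.05, 0, 0, 0, 0, 0]
    - [0, 0.05, 0, 0, 0, 0, 0]
    - [0, 0.05, 0, 0, 0, 0, 0]
    - [0, 0.05, 0, 0, 0, 0, 0]
    - [0, 0, 0, 0, 0, 0, 0]
    - [0, 0, 0, 0, 0, 0, 0]
    - [0, 0, 0, 0, 0, 0, 0]
    - [0, 0, 0, 0, 0, 0, 0]

```text
time: 29.55
tcp_pos: [521.0, -83.2, 71.1]
ee_rot: [-2.404, -2.02, 0.001]
contact_force: [-8.4, -0.0, 2.4]
opening: 0.6
```

Call:
carry_out:
  rows:
    - [0, 0.03, 0, 0, 0, 0, 0]
    - [0, 0.03, 0, 0, 0, 0, 0]
    - [0, 0.03, 0, 0, 0, 0, 0]
    - [0, 0.03, 0, 0, 0, 0, 0]
    - [0, 0.02, 0, 0, 0, 0, 0]
    - [0, 0, 0, 0, 0, 0, 0]
    - [0, 0, 0, 0, 0, 0, 0]
    - [0, 0, 0, 0, 0, 0, 0]
    - [0, 0, 0, 0, 0, 0, 0]
    - [0, 0, 0, 0, 0, 0, 0]

```text
time: 30.8
tcp_pos: [526.5, -84.2, 71.1]
ee_rot: [-2.404, -2.02, 0.002]
contact_force: [-8.0, 1.2, 2.5]
opening: 0.5
```

Force is still the flat 8 N catch value, with about 5 mm left. Pushing in 0.4–0.8 mm steps.

Call:
carry_out:
  rows:
    - [0, 0.02, 0, 0, 0, 0, 0]
    - [0, 0, 0, 0, 0, 0, 0]
    - [0, 0.02, 0, 0, 0, 0, 0]
    - [0, 0, 0, 0, 0, 0, 0]
    - [0, 0.02, 0, 0, 0, 0, 0]
    - [0, 0, 0, 0, 0, 0, 0]
    - [0, 0.02, 0, 0, 0, 0, 0]
    - [0, 0, 0, 0, 0, 0, 0]
    - [0, 0, 0, 0, 0, 0, 0]
    - [0, 0, 0, 0, 0, 0, 0]

```text
time: 32.05
tcp_pos: [528.8, -84.5, 71.1]
ee_rot: [-2.403, -2.02, 0.004]
contact_force: [-12.9, 0.3, 5.1]
opening: 0.5
```

Call:
carry_out:
  rows:
    - [0, 0.01, 0, 0, 0, 0, 0]
    - [0, 0, 0, 0, 0, 0, 0]
    - [0, 0.01, 0, 0, 0, 0, 0]
    - [0, 0, 0, 0, 0, 0, 0]
    - [0, 0.01, 0, 0, 0, 0, 0]
    - [0, 0, 0, 0, 0, 0, 0]
    - [0, 0.01, 0, 0, 0, 0, 0]
    - [0, 0, 0, 0, 0, 0, 0]
    - [0, 0, 0, 0, 0, 0, 0]
    - [0, 0, 0, 0, 0, 0, 0]

```text
time: 33.3
tcp_pos: [530.2, -84.8, 71.1]
ee_rot: [-2.403, -2.019, 0.004]
contact_force: [-14.1, 0.8, 6.0]
opening: 0.5
```

```bash
python3 -c "
from h import *
from station import cams
goto(456.3,-72.1,71)
c=cams.camera('side')
a=cv2.resize(c['image'][140:260,250:400,::-1],None,fx=4,fy=4,interpolation=2)
cv2.imwrite('pics/p3.png',a)"
```

```text
t 33.3 tcp [530.2 -84.8  71.1] F [-14.1   0.8   6. ] open 0.5
R [[0.172, 0.985, -0.004], [0.985, -0.172, 0.001], [0.0, -0.004, -1.0]]
units [-0.005 -1.875  0.01 ]
```

View pics/p3.png

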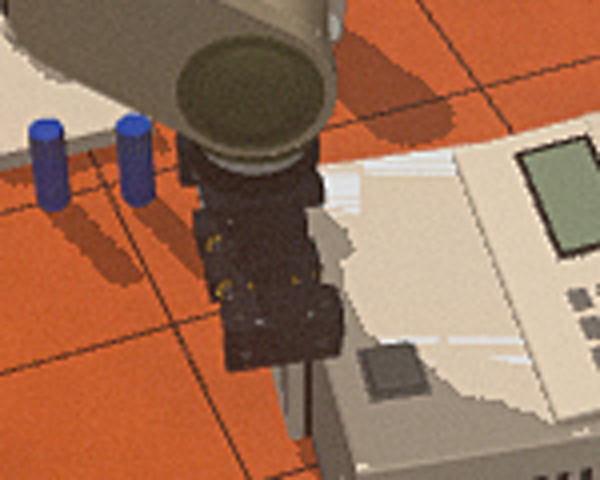

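Call:
carry_out:
  rows:
    - [0, 0.01, 0, 0, 0, 0, 0]
    - [0, 0, 0, 0, 0, 0, 0]
    - [0, 0, 0, 0, 0, 0, 0]
    - [0, 0.01, 0, 0, 0, 0, 0]
    - [0, 0, 0, 0, 0, 0, 0]
    - [0, 0, 0, 0, 0, 0, 0]
    - [0, 0.01, 0, 0, 0, 0, 0]
    - [0, 0, 0, 0, 0, 0, 0]
    - [0, 0, 0, 0, 0, 0, 0]
    - [0, 0, 0, 0, 0, 0, 0]

```text
time: 34.6
tcp_pos: [531.1, -85.0, 71.1]
ee_rot: [-2.402, -2.019, 0.005]
contact_force: [-16.2, 0.3, 7.5]
opening: 0.8
```

```bash
python3 -c "
from h import *
from station import cams
goto(456.3,-72.1,71)
c=cams.camera('side');P=cloud(c)
for d in (load('side0'),load('side1'),load('side3'),c):
  P=cloud(d);k=(abs(P[...,0]-575)<9)&(abs(P[...,1]+189)<10);print('key z',np.median(P[k][:,2]))
"
```

```text
t 34.6 tcp [531.1 -85.   71.1] F [-16.2   0.3   7.5] open 0.8
R [[0.172, 0.985, -0.005], [0.985, -0.172, 0.001], [0.0, -0.005, -1.0]]
units [-0.005 -1.897  0.012]
key z 127.81341788380516
key z 128.14153361363435
key z 127.0518504939858
key z 128.07799375751748
```

The key reads up and the force is past the 14 N click level, so it has probably latched. I'll back off slowly to check.

Call:
carry_out:
  rows:
    - [0, -0.03, 0, 0, 0, 0, 0]
    - [0, -0.03, 0, 0, 0, 0, 0]
    - [0, -0.03, 0, 0, 0, 0, 0]
    - [0, -0.03, 0, 0, 0, 0, 0]
    - [0, -0.03, 0, 0, 0, 0, 0]
    - [0, 0, 0, 0, 0, 0, 0]
    - [0, 0, 0, 0, 0, 0, 0]
    - [0, 0, 0, 0, 0, 0, 0]
    - [0, 0, 0, 0, 0, 0, 0]
    - [0, 0, 0, 0, 0, 0, 0]

```text
time: 35.9
tcp_pos: [527.1, -84.3, 71.1]
ee_rot: [2.405, 2.021, -0.0]
contact_force: [-0.9, -0.4, 0.1]
opening: 0.3
```

The force is zero where it was 8 N on the way in, so the tray is latched. Retreating to check.

Call:
carry_out:
  rows:
    - [0, -0.3, 0, 0, 0, 0, 0]
    - [0, -0.8, 0, 0, 0, 0, 0]
    - [0, -0.8, 0, 0, 0, 0, 0]
    - [0, -0.8, 0, 0, 0, 0, 0]
    - [0, 0, -0.8, 0, 0, 0, 0]
    - [0, 0, -0.8, 0, 0, 0, 0]
    - [0.5, -0.4, -0.8, 0, 0, 0, 0]
    - [0.9, 0, -0.8, 0, 0, 0, 0]
    - [0.9, 0, 0, 0, 0, 0, 0]
    - [0.9, 0, 0, 0, 0, 0, 0]

```text
time: 37.15
tcp_pos: [426.3, 64.3, 199.4]
ee_rot: [2.405, 2.02, 0.001]
contact_force: [0.4, 0.3, 0.3]
opening: 0.4
```

Call:
carry_out:
  rows:
    - [0.9, 0, 0, 0, 0, 0, 0]
    - [0.9, 0, 0, 0, 0, 0, 0]
    - [0.9, 0, 0, 0, 0, 0, 0]
    - [0.9, 0, 0, 0, 0, 0, 0]
    - [0, 0, 0, 0, 0, 0, 0]
    - [0, 0, 0, 0, 0, 0, 0]
    - [0, 0, 0, 0, 0, 0, 0]
    - [0, 0, 0, 0, 0, 0, 0]
    - [0, 0, 0, 0, 0, 0, 0]
    - [0, 0, 0, 0, 0, 0, 0]

```text
time: 38.4
tcp_pos: [451.8, 204.9, 199.2]
ee_rot: [2.405, 2.021, 0.0]
contact_force: [0.1, -0.3, -0.5]
opening: 0.5
```

```bash
python3 -c "
from h import *
from station import cams
goto(456.3,-72.1,71)
X=np.array([.985,-.172])
c={n:cams.camera(n) for n in('side','top')}
for n in c:
  cv2.imwrite('pics/%s9.png'%n,c[n]['image'][:,:,::-1])
  for nm,d in ((n+'0',load(n+'0')),('now',c[n])):
    P=cloud(d);x,y,z=P[...,0],P[...,1],P[...,2]
    k=(abs(x-575)<9)&(abs(y+189)<10)
    f=(abs(z-101)<5)&(x>500)&(x<560)&(abs(y+88)<40)
    print(n,nm,'key',np.median(z[k]).round(1),'panel top',np.median(P[f],0).round(1),f.sum(),cv2.minAreaRect(P[f][:,:2].astype(np.float32)))
cv2.imwrite('pics/f1.png',np.hstack([cv2.resize(load('side0')['image'][150:290,300:400,::-1],None,fx=4,fy=4),cv2.resize(c['side']['image'][150:290,300:400,::-1],None,fx=4,fy=4)]))
"
```

```text
t 38.4 tcp [451.8 204.9 199.2] F [ 0.1 -0.3 -0.5] open 0.5
R [[0.173, 0.985, 0.0], [0.985, -0.173, 0.0], [0.0, 0.0, -1.0]]
units [-6.801  1.305  3.204]
side side0 key 127.8 panel top [547.5 -92.2 102.2] 144 ((548.201904296875, -88.08165740966797), (79.61836242675781, 15.488920211791992), 79.83171844482422)
side now key 127.6 panel top [547.6 -92.8 102.5] 136 ((547.7185668945312, -89.2158203125), (79.10264587402344, 16.013492584228516), 80.93109130859375)
top top0 key 126.4 panel top [547.8 -86.7 101.2] 123 ((547.2505493164062, -88.33702087402344), (77.57286834716797, 16.380815505981445), 80.92778015136719)
top now key 125.5 panel top [548.  -89.5 101. ] 123 ((547.659423828125, -88.35163879394531), (77.51492309570312, 17.241504669189453), 80.60672760009766)
```

View pics/f1.png

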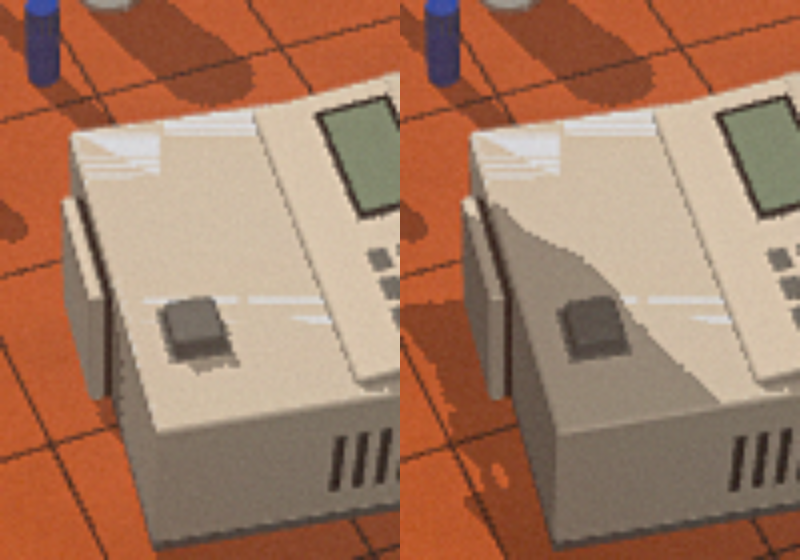

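View pics/side9.png

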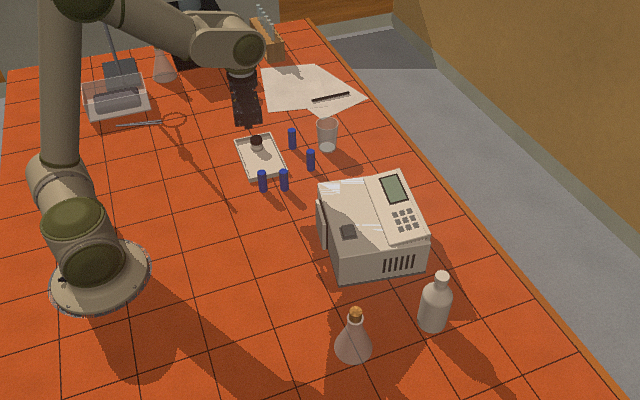

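The panel and key match the first picture to within a pixel: panel edge at crop (85,260) in both halves, key up. The vial is inside, the other glassware is where it stood, and the arm is clear.

```bash
python3 -c "
from station import ticket
print(ticket.hand_in())"
```

```text
the job is handed in; nothing more can be done
None
```

I pressed the release key with about 4 N and the tray sprang out. I then stood the clear, black-capped vial in the well and pushed the tray home; it stayed shut when I backed off. I handed the job in at about 38 s; no verdict is reported.

- **Vial:** before closing, the side view showed it upright, with its top about 88 mm above the bench as expected when seated. It is now out of sight inside the photometer, so I could not check it after the push.
- **Tray:** the highest reading was about 16 N along the push, with 7.5 N upwards on the tool. I put the upward part down to friction on the panel. When I backed off 4 mm the force was zero, where it had been 8 N on the way in.
- **Shut position:** in both cameras the panel and key are within about 1 mm of where they were at the start. The exception is one panel reading in the top view, sideways along the panel's edge, which differed by about 3 mm.
- **Other glassware:** the pot, flask, beaker, wash bottle and blue look-alikes look unmoved in the last picture. I judged that by eye and did not measure it.
- **Disagreement:** the two cameras differed by up to about 5 mm sideways on the panel and key. I averaged them, and the vial went into the well with no noticeable force.

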